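Tamper back into its sprung-lid caddy

TASK

Put the tamper away: press the thumb button on the front of the steel caddy so that its sprung lid pops open, lower the tamper into the caddy (set it down inside, do not drop it in) so that it stands upright, then push the lid down until it snaps shut and stays shut. Do not knock the tamper over, and leave the cups, jug and everything else on the counter where they are.

Things in the scene. Friction and masses are not known exactly. Their poses are not given: they have to be found in the camera images.
- caddy: steel box fixed to the counter, outside 130 (x) x 150 (y) x 92 mm (z), walls and floor 5 mm, so the inside is 120 x 140 mm. Origin: centre of its underside. Its front (-x of its own frame, roughly towards the robot) carries a black housing with the thumb button; the lid is hinged along the back (+x)
- hoop_bar (a point): middle of the level bar of the steel carrying hoop (10 mm round) fixed on the caddy: along caddy y from -82 to +82 mm at x = -92, z = 175 mm, above the button; its legs slope from the bar's ends to the sides at x = -50, z = 70 mm. A gripper held vertical over the button meets this bar; one tilted along the button's axis passes in front of and under it
- button_top (a point): centre of the outer face of the thumb button, a bare aluminium rectangle 26 mm (up the slope) x 40 mm (caddy y), 10 mm proud of its black housing. This frame's z points straight out of the button, 38 degrees from vertical, leaning towards the caddy's -x, away from the lid; press along -z. At rest at x = -100, y = 0, z = 66 mm in the caddy's frame
- button (a joint): travel of the thumb button in m: 0 out, 0.008 fully in. Spring 1.6 N at rest to 4.8 N fully in; the lid is freed at 0.006 to 0.007: press it fully in. It comes back out by itself; it is also pushed in briefly by the catch as the lid snaps shut
- lid (a joint): angle of the lid in rad: 0 shut and latched (4 mm above the rim), 1.6 standing open just past upright, its stop. Once unlatched a spring opens it in under 1 s and keeps it open (0.07 to 0.2 N m against shutting). To latch, push it down to its stop at -0.03, past the catch (some 6 N near the front edge, more brief peaks); released, it settles near 0
- lid_edge (a point): middle of the lid's free edge, on the outer (upper) face. The lid is a steel plate 138 mm from hinge to edge, 144 mm wide, 8 mm thick; its outer face lies 6 mm out from the hinge axis
- lid_hinge (a point): middle of the hinge axis, which runs along the caddy's y; at x = 63, y = 0, z = 98 mm in the caddy's frame. Fixed to the caddy
- tamper: steel coffee tamper standing on its base: round base 54 mm across and 18 mm tall, narrow neck, round handle 32 mm across between heights 42 and 62 mm, total height 70 mm, 0.2 to 0.36 kg. Origin: centre of its underside, z up its axis. It starts upright on the counter to the left or right of the caddy
- jug: small steel milk jug, 84 mm wide, 100 mm tall, handle on one side; it stands on the opposite side of the caddy from the tamper. Bystander; origin at the centre of its underside
- cup_a: brown espresso cup on a 120 mm brown saucer, 60 mm tall, one body. Bystander; origin at the centre of its underside
- cup_b: another such cup and saucer. Bystander; origin at the centre of its underside
- tumbler: clear glass, 70 mm wide, 90 mm tall. Bystander; origin at the centre of its underside
Not all that is in view belongs to the job. Leave any blue or brown look-alike of the tamper alone.

How it is judged:
By the outcome, as a careful person would: the job done as asked, in the order asked, and still so for the second after the job is handed in, with the robot touching nothing.
It also fails if it takes over 64 s, if anything falls off the work surface, if the arm or the gripper's body presses on something with over 40 N, if the wrist force passes 120 N, or if a joint passes its speed limit or range.

ROBOT

A 6-joint arm with a two-finger parallel gripper is mounted at the origin on the work surface. World frame = base frame: x ahead of the robot, y to its left, z up, the work surface at z = 0. Lengths are in m, angles in degrees, forces in N, time in s.
With the tool pointing down it reaches from about 0.35 to 0.975 m from the base axis. Payload 4.9 kg.
Tool frame: the origin (TCP) lies between the finger pads; the fingertips stand r.tips_ahead ahead of it and the grasp point (between the pads) lies 11 mm behind it (r.tips_ahead is the distance from the TCP to the fingertips, in m); z points along the fingers, y is the line along which they close (so a half turn about z gives the same grasp; the last joint's range is limited). The gripper opens to 85 mm and grips with 20 to 120 N. Pads are 22 mm wide; open, the fingers measure 114 mm over their backs; the gripper's body (76 mm by 85 mm) begins 54 mm behind the grasp point. The pads swing forward as they close: fully open they stand 13 mm farther back than shut.
Start: joints at [-79.355, 3.019, 92.412, -0, 84.569, -6.818], TCP at [0.188, -0.596, 0.239] pointing down, gripper open.
Joint ranges: [-172.51, 172.51], [-57.92, 126.97], [3.15, 148.05], [-58.71, 238.71], [5.1, 150.11], [-179.66, 179.66]. Speed limits (degrees/s): [147.25, 147.25, 180, 180, 180, 180].

INTERFACE

Orientations are given as [roll, pitch, yaw] about the fixed x, y, z axes, in that order (R = Rz(yaw) Ry(pitch) Rx(roll)).
In Python, from cell import r, grab_frame, get_calibration, nets gives the robot as it stands.
- The arm moves only by the tool move_arm, never from a script. Its argument "rows" is a list of rows, each an object with "translation": the shift along the tool's x, y, z in cm, a list of three; "delta_rot": the turn, a rotation vector about the tool's x, y, z in degrees, a list of three. In form: [{"translation": [tx, ty, tz], "delta_rot": [wx, wy, wz]}, ...]. A call has 1 to 12 rows; each row is the pose to reach, as a shift and turn from the pose commanded when the call began, along the tool's axes at that moment; what a row does not reach only later rows make up. A row lasts 1/10 s, in which the tool goes at most 50 mm and 8.59 degrees, less where a joint would pass 70% of its speed; a pose out of reach is approached as far as the arm can. A call with a gripper value outside its range is refused whole. "claw" is the gripper command: -1 is shut, 1 is fully open, values between are in proportion, set as the call begins (left out, the last holds). The fingers move at their own pace and stop on an object; "force" is the grip in N (left out, the last holds). Time passes only in rows, so rows that repeat a pose let the fingers close. It gives the time, the measured TCP pose, the force, the opening and the grip force at its end, in the units of the state.
- r.read_state(): the state, without advancing time (a new reading comes with each control period).
- grab_frame(name): name is "scene" or "top"; returns (picture, depth): 384x512x3 uint8, blue, green, red; 384x512 float32, m along the optical axis (not along the pixel's ray), 0 where there is no reading.
- get_calibration(name): a dict with "camera_matrix" (3x3 intrinsics, pixels), "R" (3x3) and "t" (3): a world point X has camera coordinates R X + t. Camera axes: x right, y down, z forward; pixel columns grow to the right and rows downward; lengths in m; the calibration is good to about 2 mm. A picture is of the moment at which its call begins. get_calibration takes no time and is no camera call.
- r.job_done(): hands the job in; it is judged then, once.
Trained networks look in the newest picture that a camera, given by its name, has taken for a name from the list of things; names that differ only in an ending like _2 or _b are one class to them, and where a whole thing is asked for, a point or a joint stands for the part that bears it (a point fixed in the world has none). Each returns a list of dicts, best first, with "conf" (0 to 1); they miss things now and then, are a little off and sometimes report something else, mostly with a low value. They report only what shows in the picture. A call takes as long as a camera call. They do not tell look-alikes from the thing itself.
- nets.spot_in(camera, name): "position" ([row, column] in pixels, amid what is visible of it).
- nets.trace(camera, name): "pixels" (384x512 bool, what is visible of it) and "position" ([row, column] in pixels, amid what is visible of it).
- nets.mark_of(camera, name): "position" ([row, column] in pixels: a listed point, or the origin of a listed thing).
The state is a dict: "t": time; "qpos": joint angles; "qvel": joint speeds; "joint_efforts": joint torques, N m; "position": TCP position; "eef_rot": TCP orientation; "ft_force": force on the tool from outside, world axes, zero at the start; "wrist_torque": the same for the moment, N m; "opening": opening from 0.0 (shut) to 1.0 (fully open); "finger_force": force on a finger pad.
Only numpy, scipy, OpenCV 4.12 (cv2) and the standard library are available. Lean on these libraries where they do the work, as an engineer would, in place of code of your own. Each camera call takes 0.05 s, during which the arm holds its last target. There are 200 camera calls.

## Working session

There is one attempt and no reset: what is moved stays moved. The work goes in short steps, Python scripts to look and compute and a tool call to move; the robot and the scene stay as the last step left them, time stands still between calls to the robot, and variables do not carry over. Pictures are saved under pics/ and viewed, at most 10 in all, crops included, and the job is handed in when it is done.

Besides the shell and the picture viewer there is one more tool, called after ">>>" as name(argument=value, ...), one argument or row to a line, values as JSON. move_arm: Moves the arm, as the interface text tells. Its arguments: {"type":"object","properties":{"rows":{"type":"array"},"claw":{"type":"number"},"force":{"type":"number"}},"required":["rows"]}

```bash
mkdir -p pics; ls; cat > h.py <<'E'
import numpy as np,cv2
from scipy.spatial.transform import Rotation as Ro
from cell import r,grab_frame,get_calibration,nets
def world(cam,px,depth=None,z=None):
    c=get_calibration(cam);K=np.array(c["camera_matrix"]);R=np.array(c["R"]);t=np.array(c["t"])
    d=np.linalg.inv(K)@np.array([px[1],px[0],1.0])
    o=-R.T@t;w=R.T@d
    s=depth if z is None else (z-o[2])/w[2]
    return o+s*w
def proj(cam,X):
    c=get_calibration(cam);p=np.array(c["camera_matrix"])@(np.array(c["R"])@X+np.array(c["t"]));return p[1]/p[2],p[0]/p[2]
E
python3 - <<'E'
from h import *
for cam in("scene","top"):
    im,d=grab_frame(cam);cv2.imwrite(f"pics/{cam}0.png",im);np.save(f"pics/{cam}0.npy",d)
    c=get_calibration(cam);print(cam,-np.array(c["R"]).T@c["t"])
    for n in("caddy","hoop_bar","button_top","lid_edge","lid_hinge","tamper","jug","cup_a","tumbler"):
        for m in nets.mark_of(cam,n)[:3]:
            p=m["position"];i,j=int(p[0]),int(p[1]);print(n,round(m["conf"],2),np.round(p,1),np.round(world(cam,p,depth=d[i,j]),3) if 0<=i<384 and 0<=j<512 else "")
print(r.read_state(),r.tips_ahead)
a=cv2.imread("pics/scene0.png");b=cv2.imread("pics/top0.png");cv2.imwrite("pics/both.png",cv2.resize(np.vstack([a,b]),(400,600)))
E
```

```text
pics
scene [ 1.28693498 -0.89160369  0.95663226]
caddy 0.97 [237.6 253.1] [ 0.63  -0.079  0.072]
hoop_bar 0.72 [171.6 235.2] [ 0.294  0.228 -0.003]
lid_edge 0.83 [194.2 238.2] [ 0.395  0.128 -0.001]
lid_hinge 0.67 [223.7 268.6] [ 0.641 -0.026  0.094]
lid_hinge 0.21 [259.6 157.5] [ 0.456 -0.276  0.024]
tamper 0.77 [250.2 130.2] [ 0.365 -0.297  0.02 ]
tamper 0.72 [273.7 122. ] [ 0.425 -0.372  0.023]
tamper 0.57 [260.7 160. ] [ 1.287 -0.892  0.957]
jug 0.88 [182.  270.3] [0.467 0.207 0.039]
cup_a 0.87 [312.8 220.2] [ 0.722 -0.312  0.038]
cup_a 0.63 [203.  344.1] [0.706 0.285 0.025]
tumbler 0.89 [172.3 321.8] [0.55  0.394 0.022]
top [0.47430167 0.03715166 1.35343123]
caddy 0.81 [179.8 267.1] [0.572 0.004 0.106]
hoop_bar 0.28 [180.3 267.9] [0.57  0.002 0.109]
button_top 0.58 [210. 264.] [0.479 0.012 0.068]
lid_edge 0.94 [200.1 266. ] [0.509 0.007 0.106]
lid_hinge 0.84 [160.2 277.6] [ 0.633 -0.028  0.108]
tamper 0.78 [222.4 350. ] [ 0.442 -0.262  0.066]
tamper 0.68 [234.7 380.5] [ 0.404 -0.359  0.066]
tamper 0.59 [248.7 357.1] [ 0.359 -0.283  0.069]
jug 0.97 [215.8 195.9] [0.458 0.238 0.00
[... 261 characters left out ...]
 0.014 0.18 ]
{'t': 1.0, 'qpos': array([-7.93528269e+01,  3.01783704e+00,  9.24141094e+01, -5.03875105e-05,
        8.45693375e+01, -6.81860254e+00]), 'qvel': array([-0.04329525, -0.09633681,  0.03707294, -0.03022214, -0.10731681,
        0.01224192]), 'joint_efforts': array([-1.05030267e-03, -3.93696713e+01, -3.70473754e+01, -2.54281076e-04,
        4.04587372e-04, -2.32581237e-05]), 'position': array([ 0.18757444, -0.59615164,  0.23930322]), 'eef_rot': array([-1.79998719e+02, -1.02629796e-04,  1.74657804e+01]), 'ft_force': array([-0.13099409,  0.61886242,  0.33718265]), 'wrist_torque': array([-0.00508711,  0.00718355, -0.0337872 ]), 'finger_force': 0.0, 'opening': 0.9972385123294434} 0.008
```

View pics/scene0.png

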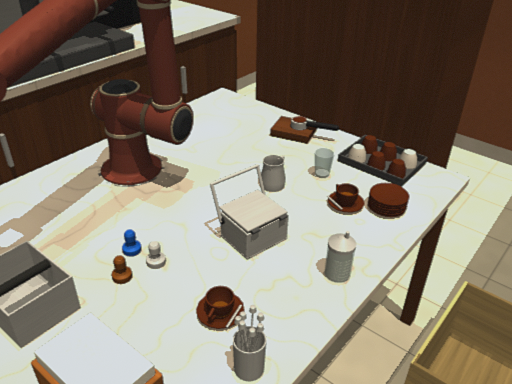

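View pics/top0.png

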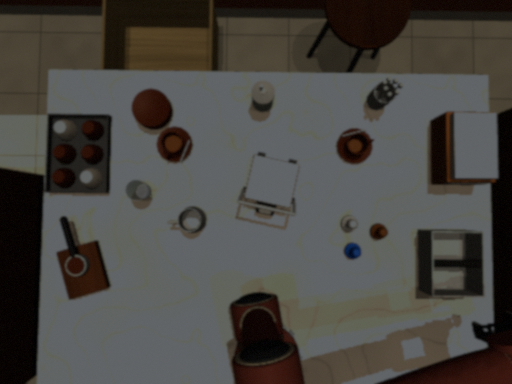

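The tamper candidates in the top view are steel at (222,350), brown at (235,380) and blue at (249,357). The description says steel, so I choose (222,350), which is (253,155) in the scene view. Next I'll check that crop and refine the caddy pose.

```bash
python3 - <<'E'
from h import *
im=cv2.imread("pics/scene0.png");t=cv2.imread("pics/top0.png")
cv2.imwrite("pics/crop.png",np.hstack([cv2.resize(im[215:305,90:210],None,fx=3,fy=3),cv2.resize(t[190:280,300:420],None,fx=3,fy=3)]))
def cloud(cam):
    d=np.load(f"pics/{cam}0.npy");c=get_calibration(cam)
    v,u=np.mgrid[:384,:512];P=np.stack([u*d,v*d,d],-1).reshape(-1,3)@np.linalg.inv(c["camera_matrix"]).T
    P=P[d.ravel()>0];return (P-c["t"])@np.array(c["R"])
for cam in("top","scene"):
    P=cloud(cam)
    box=lambda x,y,s,a,b:P[(abs(P[:,0]-x)<s)&(abs(P[:,1]-y)<s)&(P[:,2]>a)&(P[:,2]<b)]
    L=box(.57,0,.15,.093,.118);L=L[abs(L[:,2]-np.median(L[:,2]))<.005]
    (c,s,a)=cv2.minAreaRect(L[:,:2].astype(np.float32));print(cam,"lid",len(L),c,s,a,np.median(L[:,2]),L[:,:2].mean(0))
    B=box(.5,.0,.15,.15,.2)
    if len(B)>5:
        q=np.linalg.svd(B[:,:2]-B[:,:2].mean(0))[2][0];print("bar",len(B),B.mean(0),np.degrees(np.arctan2(q[1],q[0])),np.ptp(B,axis=0))
    T=box(.442,-.262,.035,.012,.09);print("tamper",len(T),T.mean(0),T.min(0),T.max(0)); 
    T=T[T[:,2]>.035];print(T.mean(0),T.min(0),T.max(0))
E
```

```text
top lid 2004 (0.5754327178001404, -0.009291410446166992) (0.1702667474746704, 0.14933492243289948) 77.38726806640625 0.10466151965032516 [ 0.5713466  -0.00916035]
bar 221 [0.48652749 0.00958958 0.17854758] 77.63471290333365 [0.05172393 0.16793564 0.03136991]
tamper 207 [ 0.43868787 -0.26285167  0.03990383] [ 0.41225576 -0.29163287  0.01204738] [ 0.46184097 -0.24094063  0.07479266]
[ 0.43833735 -0.26548073  0.06686432] [ 0.42400772 -0.28147711  0.04369576] [ 0.45277439 -0.25240087  0.07479266]
scene lid 1574 (0.5752021074295044, -0.013157092034816742) (0.1730230301618576, 0.15403656661510468) 75.97256469726562 0.10378565691220945 [ 0.57556546 -0.01400778]
bar 235 [0.4889869 0.0025207 0.1736127] -102.07797724982086 [0.05311589 0.17176771 0.03345485]
tamper 342 [ 0.44652658 -0.27450326  0.03754308] [ 0.41708533 -0.29581391  0.01231975] [ 0.46647392 -0.24515657  0.07241277]
[ 0.44550948 -0.27386161  0.05971664] [ 0.42744549 -0.28794472  0.03661975] [ 0.45595345 -0.25447778  0.07241277]
```

View pics/crop.png

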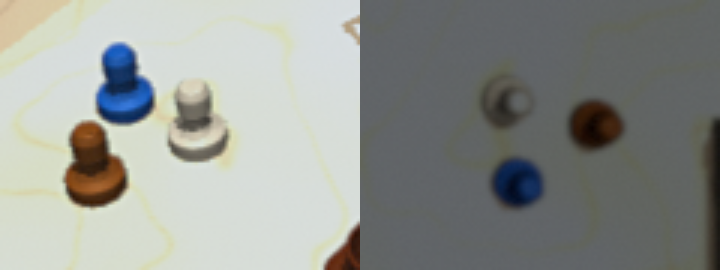

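The crop confirms it: the steel-white tamper sits between the blue and brown look-alikes. I take the caddy as about (0.578, -0.011) with yaw -12.3°, which agrees with the button mark, and the tamper as about (0.440, -0.268).

```bash
cat >> h.py <<'E'
C=np.array([.578,-.011,0]);Rc=Ro.from_euler("z",-12.3,degrees=True)
def caddy(x,y,z): return C+Rc.apply([x,y,z])
Rdown=Ro.from_euler("xyz",[180,0,-12.3],degrees=True)
Rpress=Rc*Ro.from_matrix(np.array([[np.cos(np.radians(38)),0,np.sin(np.radians(38))],[0,-1,0],[np.sin(np.radians(38)),0,-np.cos(np.radians(38))]]).T.T)
N=Rc.apply([-np.sin(np.radians(38)),0,np.cos(np.radians(38))])
B=caddy(-.1,0,.066)
def go(pos,rot):
    s=r.read_state();q=Ro.from_euler("xyz",s["eef_rot"],degrees=True)
    print("t",round(s["t"],2),"trans",np.round(q.inv().apply(np.array(pos)-s["position"])*100,2),"rot",np.round((q.inv()*rot).as_rotvec(degrees=True),2))
E
python3 - <<'E'
from h import *
print(Rpress.as_matrix(),N)
go(B+.108*N,Rpress)
E
```

```text
[[ 0.76992242 -0.21303039  0.60152932]
 [-0.16787024 -0.97704557 -0.1311546 ]
 [ 0.61566148  0.         -0.78801075]] [-0.60152932  0.1311546   0.78801075]
t 1.0 trans [ 40.35 -52.36   8.82] rot [-9.87 37.13 28.66]
```

>>> move_arm(
  rows=[
    {"translation":[40.35,-52.4,2],"delta_rot":[-9.9,37.1,28.7]},
    {"translation":[40.35,-52.4,2],"delta_rot":[-9.9,37.1,28.7]},
    {"translation":[40.35,-52.4,2],"delta_rot":[-9.9,37.1,28.7]},
    {"translation":[40.35,-52.4,2],"delta_rot":[-9.9,37.1,28.7]},
    {"translation":[40.35,-52.4,2],"delta_rot":[-9.9,37.1,28.7]},
    {"translation":[40.35,-52.4,2],"delta_rot":[-9.9,37.1,28.7]},
    {"translation":[40.35,-52.4,2],"delta_rot":[-9.9,37.1,28.7]},
    {"translation":[40.35,-52.4,2],"delta_rot":[-9.9,37.1,28.7]},
    {"translation":[40.35,-52.4,2],"delta_rot":[-9.9,37.1,28.7]},
    {"translation":[40.35,-52.4,2],"delta_rot":[-9.9,37.1,28.7]},
    {"translation":[40.35,-52.4,2],"delta_rot":[-9.9,37.1,28.7]},
    {"translation":[40.35,-52.4,2],"delta_rot":[-9.9,37.1,28.7]},
  ],
  claw=-1,
  force=40,
)

```text
t: 2.2
position: [0.4257, -0.0705, 0.22]
eef_rot: [179.9, -37.7, -12.4]
ft_force: [1.4, -1.3, -0.6]
opening: -0.002
finger_force: 0.0
```

```bash
python3 - <<'E'
from h import *
s=r.read_state();print(s["position"],s["eef_rot"],s["qpos"],s["opening"],s["ft_force"])
go(B+.108*N,Rpress)
E
```

```text
[ 0.42574989 -0.07052017  0.21998789] [179.93191542 -37.67809754 -12.3549444 ] [-23.69368368 -57.90146771 141.74228265   7.95887755  59.25948203
  76.89574292] -0.0019669757293812166 [ 1.42413221 -1.33341961 -0.58387547]
t 2.2 trans [-6.62 -9.06  3.58] rot [ 0.1   0.32 -0.04]
```

```bash
python3 - <<'E'
from h import *
go(B+.058*N,Rpress)
R30=Rc*Ro.from_euler("xyz",[180,-30,0],degrees=True);print(R30.as_matrix()[:,2])
go(B+.058*N,R30)
E
```

```text
t 2.2 trans [-6.6  -9.07  8.58] rot [ 0.1   0.32 -0.04]
[ 0.48852279 -0.10651519 -0.8660254 ]
t 2.2 trans [-6.6  -9.07  8.58] rot [ 0.1  -7.68 -0.05]
```

>>> move_arm(
  rows=[
    {"translation":[-6.6,-9.1,8.6],"delta_rot":[0.1,-6,0]},
    {"translation":[-6.6,-9.1,8.6],"delta_rot":[0.1,-6,0]},
    {"translation":[-6.6,-9.1,8.6],"delta_rot":[0.1,-6,0]},
    {"translation":[-6.6,-9.1,8.6],"delta_rot":[0.1,-6,0]},
    {"translation":[-6.6,-9.1,8.6],"delta_rot":[0.1,-6,0]},
    {"translation":[-6.6,-9.1,8.6],"delta_rot":[0.1,-6,0]},
  ],
)

```text
t: 2.8
position: [0.446, 0.0156, 0.1134]
eef_rot: [-180.0, -31.8, -12.4]
ft_force: [1.1, -0.7, 1.2]
opening: -0.002
finger_force: 0.0
```

```bash
python3 - <<'E'
from h import *
s=r.read_state();print(s["position"],s["eef_rot"],s["qpos"],s["opening"],s["ft_force"],B+.058*N)
im,d=grab_frame("scene");cv2.imwrite("pics/s1.png",cv2.resize(im[100:300,130:330],(600,600)))
go(B+.018*N,Rpress)
E
```

```text
[0.44600992 0.01560981 0.11337942] [-179.95309148  -31.78112704  -12.41394459] [ -5.29441566 -40.4722636  142.2523259   -5.07799803  46.74451782
  99.54493378] -0.0018468300406187976 [ 1.12736656 -0.71320585  1.18443081] [0.44540674 0.01791001 0.11170462]
t 2.85 trans [ 0.21 -0.24  4.08] rot [ 0.04  6.18 -0.15]
```

View pics/s1.png

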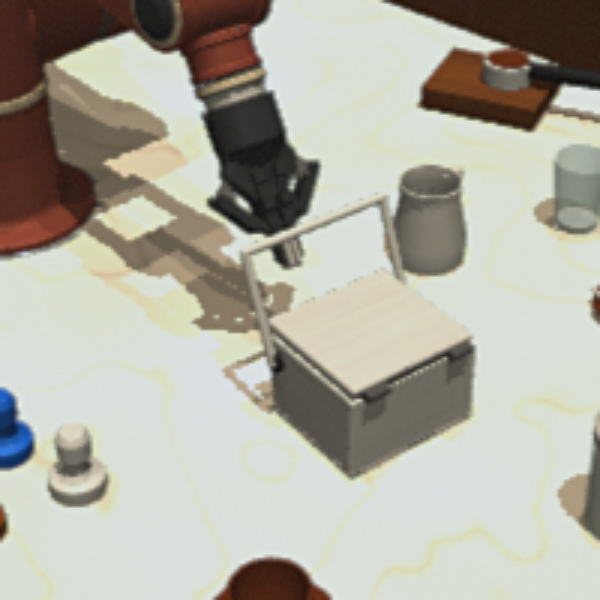

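The gripper is in front of the hoop, with its tips above the button (hidden behind the bar). The lid is shut. Next I close in and press in steps.

>>> move_arm(
  rows=[
    {"translation":[0.2,-0.2,2.5],"delta_rot":[0,6.2,0]},
    {"translation":[0.2,-0.2,4.1],"delta_rot":[0,6.2,0]},
    {"translation":[0.2,-0.2,4.1],"delta_rot":[0,6.2,0]},
    {"translation":[0.2,-0.2,4.1],"delta_rot":[0,6.2,0]},
  ],
)

```text
t: 3.25
position: [0.4689, 0.0123, 0.0792]
eef_rot: [-179.9, -37.9, -12.5]
ft_force: [-0.5, -0.5, 0.3]
opening: -0.001
finger_force: 0.0
```

```bash
python3 - <<'E'
from h import *
s=r.read_state();print(s["qpos"],s["ft_force"]@N)
go(B+.008*N,Rpress)
E
```

```text
[ -4.91638226 -34.37227225 144.16708112  -8.48449432  32.81738102
 103.12679503] 0.4138882201399081
t 3.25 trans [ 0.1  -0.04  0.95] rot [ 0.06  0.09 -0.14]
```

>>> move_arm(
  rows=[
    {"translation":[0.1,0,0.8],"delta_rot":[0,0,0]},
    {"translation":[0.1,0,1.1],"delta_rot":[0,0,0]},
    {"translation":[0.1,0,1.4],"delta_rot":[0,0,0]},
    {"translation":[0.1,0,1.6],"delta_rot":[0,0,0]},
    {"translation":[0.1,0,1.7],"delta_rot":[0,0,0]},
  ],
)

```text
t: 3.75
position: [0.4805, 0.0108, 0.0678]
eef_rot: [180.0, -37.9, -12.3]
ft_force: [-40.6, 2.8, 40.0]
opening: 0.001
finger_force: 29.4
```

```bash
python3 - <<'E'
from h import *
s=r.read_state();print(s["qpos"],s["ft_force"]@N)
go(B-.001*N,Rpress)
E
```

```text
[ -5.04540699 -29.83909426 142.77909531  -9.08209608  29.68531574
 103.65960496] 56.304230340067875
t 3.75 trans [-0.12  0.05  0.24] rot [ 0.03  0.09 -0.02]
```

>>> move_arm(
  rows=[
    {"translation":[0,0,-2],"delta_rot":[0,0,0]},
    {"translation":[0,0,-5],"delta_rot":[0,-4,0]},
    {"translation":[0,0,-6],"delta_rot":[0,-6,0]},
    {"translation":[0,0,-6],"delta_rot":[0,-6,0]},
  ],
)

```text
t: 4.15
position: [0.4444, 0.0189, 0.115]
eef_rot: [-179.9, -32.1, -12.4]
ft_force: [0.3, -0.2, 0.6]
opening: -0.002
finger_force: 0.0
```

```bash
python3 - <<'E'
from h import *
s=r.read_state();print(s["qpos"],s["ft_force"],s["opening"])
im,d=grab_frame("scene");cv2.imwrite("pics/s2.png",cv2.resize(im[100:300,90:330],(720,600)))
go([.42,-.06,.24],Rpress)
go([.44,-.268,.20],Rdown)
E
```

```text
[ -4.72816648 -41.18765565 142.53911123  -5.41216334  46.92339583
 100.19673   ] [ 0.33099511 -0.1605812   0.62159577] -0.0017143151072732527
t 4.2 trans [  6.2    8.2  -11.12] rot [-0.03  6.07 -0.06]
t 4.2 trans [ 9.52 28.1  -4.36] rot [ -0.05 -31.93  -0.04]
```

View pics/s2.png

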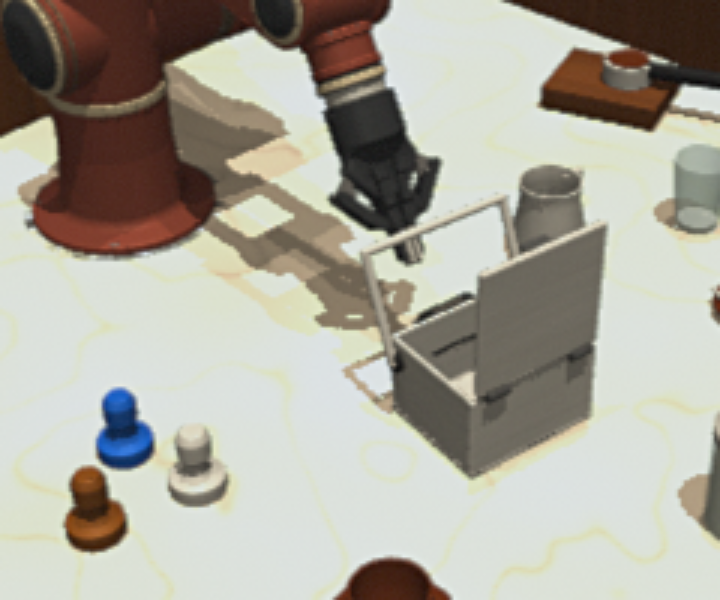

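The lid stands open. In this crop the tamper is at about (197,465). I'll move sideways clear of the hoop, then over the tamper.

>>> move_arm(
  rows=[
    {"translation":[0,5,-3],"delta_rot":[0,0,0]},
    {"translation":[0,10,-3],"delta_rot":[0,0,0]},
    {"translation":[2,15,-4],"delta_rot":[0,-6,0]},
    {"translation":[5,20,-6],"delta_rot":[0,-14,0]},
    {"translation":[7.5,25,-6],"delta_rot":[0,-22,0]},
    {"translation":[9.5,28.1,-4.4],"delta_rot":[0,-31.9,0]},
    {"translation":[9.5,28.1,-4.4],"delta_rot":[0,-31.9,0]},
    {"translation":[9.5,28.1,-4.4],"delta_rot":[0,-31.9,0]},
    {"translation":[9.5,28.1,-4.4],"delta_rot":[0,-31.9,0]},
  ],
  claw=0.5,
)

```text
t: 5.1
position: [0.4386, -0.2676, 0.1965]
eef_rot: [-179.8, 0.3, -12.4]
ft_force: [-0.4, 0.5, -0.3]
opening: 0.752
finger_force: 0.0
```

```bash
python3 - <<'E'
from h import *
s=r.read_state();print(s["qpos"],s["opening"])
im,d=grab_frame("scene");a=nets.trace("scene","tamper")
for m in a[:3]:
    ys,xs=np.nonzero(m["pixels"]);print(m["conf"],m["position"],xs.min(),xs.max(),ys.min(),ys.max())
for X in([.44,-.268,0],[.44,-.268,.07],[.44,-.268,.009]):print(proj("scene",np.array(X)),proj("top",np.array(X)))
go([.44,-.268,.041],Rdown)
E
```

```text
[-3.96832861e+01 -1.04554965e+01  1.09395514e+02 -1.21892579e-02
  8.14352352e+01  6.26879860e+01] 0.7520919696788654
0.65 [253.8, 157.0] 146 165 241 268
0.65 [246.2, 126.8] 121 141 229 256
0.4 [215.1, 258.9] 210 292 164 259
(np.float64(262.1118713244811), np.float64(156.73545083330737)) (np.float64(222.4514521129915), np.float64(347.33444782474356))
(np.float64(242.97505526125724), np.float64(154.23236978771536)) (np.float64(223.05450276595485), np.float64(352.3067184181835))
(np.float64(259.7142614316384), np.float64(156.4218452754303)) (np.float64(222.5254714161262), np.float64(347.94475145763937))
t 5.2 trans [ 0.25  0.12 15.66] rot [-0.1   0.22 -0.  ]
```

>>> move_arm(
  rows=[
    {"translation":[0.2,0.1,5],"delta_rot":[0,0,0]},
    {"translation":[0.2,0.1,10],"delta_rot":[0,0,0]},
    {"translation":[0.2,0.1,13],"delta_rot":[0,0,0]},
    {"translation":[0.2,0.1,15],"delta_rot":[0,0,0]},
    {"translation":[0.2,0.1,15.6],"delta_rot":[0,0,0]},
    {"translation":[0.2,0.1,15.6],"delta_rot":[0,0,0]},
  ],
)

```text
t: 5.8
position: [0.4399, -0.268, 0.0428]
eef_rot: [-179.9, 0.2, -12.3]
ft_force: [-0.4, -0.4, 0.2]
opening: 0.747
finger_force: 0.0
```

>>> move_arm(
  rows=[
    {"translation":[0,0,0],"delta_rot":[0,0,0]},
    {"translation":[0,0,0],"delta_rot":[0,0,0]},
    {"translation":[0,0,0],"delta_rot":[0,0,0]},
    {"translation":[0,0,0],"delta_rot":[0,0,0]},
    {"translation":[0,0,0],"delta_rot":[0,0,0]},
    {"translation":[0,0,0],"delta_rot":[0,0,0]},
    {"translation":[0,0,0],"delta_rot":[0,0,0]},
  ],
  claw=-1,
  force=40,
)

```text
t: 6.5
position: [0.4418, -0.2698, 0.0453]
eef_rot: [180.0, -0.0, -12.3]
ft_force: [0.4, 3.2, 6.6]
opening: 0.361
finger_force: 39.6
```

```bash
python3 - <<'E'
from h import *
s=r.read_state();print(s["ft_force"],s["opening"],s["finger_force"])
p=s["position"]
go([p[0],p[1],.31],Rdown)
E
```

```text
[0.39581816 3.20434488 6.62085986] 0.36128710052424445 39.610419664531946
t 6.5 trans [  0.     0.   -26.47] rot [ 0.   -0.01 -0.03]
```

>>> move_arm(
  rows=[
    {"translation":[0,0,-1.5],"delta_rot":[0,0,0]},
    {"translation":[0,0,-5],"delta_rot":[0,0,0]},
    {"translation":[0,0,-9],"delta_rot":[0,0,0]},
    {"translation":[0,0,-13],"delta_rot":[0,0,0]},
    {"translation":[0,0,-17],"delta_rot":[0,0,0]},
    {"translation":[0,0,-21],"delta_rot":[0,0,0]},
    {"translation":[0,0,-24.5],"delta_rot":[0,0,0]},
    {"translation":[0,0,-26.5],"delta_rot":[0,0,0]},
  ],
)

```text
t: 7.3
position: [0.4416, -0.2699, 0.3128]
eef_rot: [179.9, -0.2, -12.3]
ft_force: [0.3, -0.7, -2.7]
opening: 0.357
finger_force: 40.4
```

```bash
python3 - <<'E'
from h import *
s=r.read_state();print(s["ft_force"],s["opening"],s["finger_force"])
go(caddy(-.01,0,.31),Rdown)
E
```

```text
[ 0.34354812 -0.7334579  -2.70319932] 0.3571060830771497 40.429267175495625
t 7.3 trans [  6.8  -28.2    0.23] rot [ 0.13 -0.16 -0.03]
```

Holding about 0.28 kg. I'll carry it over the caddy.

>>> move_arm(
  rows=[
    {"translation":[1,-4,0],"delta_rot":[0,0,0]},
    {"translation":[2,-8,0],"delta_rot":[0,0,0]},
    {"translation":[3,-12,0],"delta_rot":[0,0,0]},
    {"translation":[4,-16,0],"delta_rot":[0,0,0]},
    {"translation":[5,-20,0],"delta_rot":[0,0,0]},
    {"translation":[5.8,-24,0.2],"delta_rot":[0,0,0]},
    {"translation":[6.5,-27,0.2],"delta_rot":[0,0,0]},
    {"translation":[6.8,-28.2,0.2],"delta_rot":[0,0,0]},
    {"translation":[6.8,-28.2,0.2],"delta_rot":[0,0,0]},
    {"translation":[6.8,-28.2,0.2],"delta_rot":[0,0,0]},
  ],
)

```text
t: 8.3
position: [0.5674, -0.0093, 0.3062]
eef_rot: [180.0, 0.1, -12.4]
ft_force: [-0.7, -0.6, -3.1]
opening: 0.353
finger_force: 40.7
```

```bash
python3 - <<'E'
from h import *
im,d=grab_frame("scene");cv2.imwrite("pics/s3.png",cv2.resize(im[80:280,170:340],(510,600)))
go(caddy(-.01,0,.06),Rdown)
t,_=grab_frame("top")
for n in("lid_edge","lid_hinge","button_top","caddy"):
    for cam in("top","scene"):
        for m in nets.mark_of(cam,n)[:1]:print(n,cam,m["conf"],m["position"])
for n,X in(("edge",caddy(.063+.006,0,.236)),("hinge",caddy(.063,0,.098)),("button",B),("cad",C)):print(n,proj("top",X),proj("scene",X))
E
```

```text
t 8.35 trans [ 0.12 -0.1  24.63] rot [ 0.02  0.13 -0.1 ]
lid_edge scene 0.59 [181.9, 273.1]
lid_hinge scene 0.85 [223.9, 266.5]
button_top top 0.61 [210.9, 268.0]
caddy top 0.69 [180.9, 270.3]
caddy scene 0.68 [233.7, 255.1]
edge (np.float64(149.97428492124243), np.float64(279.2654367647827)) (np.float64(181.96770927631627), np.float64(271.7010400493721))
hinge (np.float64(158.53601487915725), np.float64(276.3186103108643)) (np.float64(222.305545672445), np.float64(268.4890858362016))
button (np.float64(209.57152308139626), np.float64(264.57533774291534)) (np.float64(203.719496389554), np.float64(233.85619987368048))
cad (np.float64(180.55370076432808), np.float64(270.74544728429015)) (np.float64(237.60553245077966), np.float64(253.9196232651784))
```

View pics/s3.png

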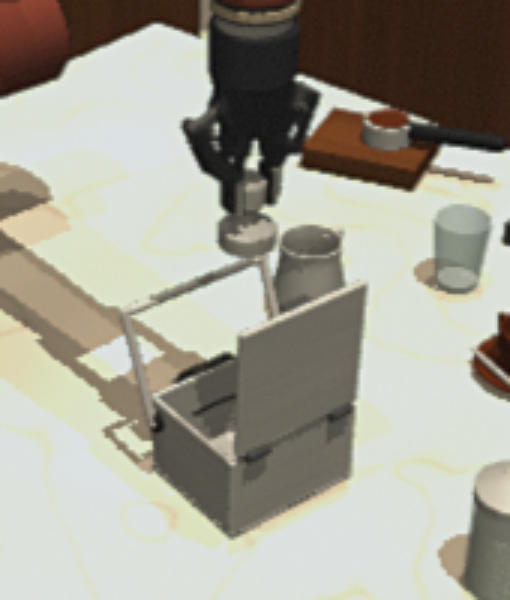

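The tamper is held upright (base at (247,235) in the crop) above the open caddy. The net marks match my caddy pose within about 1–2 px.

>>> move_arm(
  rows=[
    {"translation":[0.1,-0.1,4],"delta_rot":[0,0,0]},
    {"translation":[0.1,-0.1,8],"delta_rot":[0,0,0]},
    {"translation":[0.1,-0.1,12],"delta_rot":[0,0,0]},
    {"translation":[0.1,-0.1,16],"delta_rot":[0,0,0]},
    {"translation":[0.1,-0.1,19],"delta_rot":[0,0,0]},
    {"translation":[0.1,-0.1,22],"delta_rot":[0,0,0]},
    {"translation":[0.1,-0.1,23.5],"delta_rot":[0,0,0]},
    {"translation":[0.1,-0.1,24.4],"delta_rot":[0,0,0]},
    {"translation":[0.1,-0.1,24.8],"delta_rot":[0,0,0]},
    {"translation":[0.1,-0.1,24.8],"delta_rot":[0,0,0]},
  ],
)

```text
t: 9.8
position: [0.5693, -0.0076, 0.059]
eef_rot: [-180.0, 0.0, -12.3]
ft_force: [0.6, -0.2, -3.8]
opening: 0.354
finger_force: 40.7
```

>>> move_arm(
  rows=[
    {"translation":[0,0,0.2],"delta_rot":[0,0,0]},
    {"translation":[0,0,0.4],"delta_rot":[0,0,0]},
    {"translation":[0,0,0.5],"delta_rot":[0,0,0]},
    {"translation":[0,0,0.5],"delta_rot":[0,0,0]},
  ],
)

```text
t: 10.2
position: [0.5686, -0.0075, 0.0533]
eef_rot: [-180.0, 0.1, -12.3]
ft_force: [-0.9, -0.3, -3.3]
opening: 0.355
finger_force: 40.7
```

>>> move_arm(
  rows=[
    {"translation":[0,0,0.1],"delta_rot":[0,0,0]},
    {"translation":[0,0,0.2],"delta_rot":[0,0,0]},
    {"translation":[0,0,0.3],"delta_rot":[0,0,0]},
    {"translation":[0,0,0.3],"delta_rot":[0,0,0]},
  ],
)

```text
t: 10.6
position: [0.5686, -0.0075, 0.0504]
eef_rot: [-180.0, 0.1, -12.3]
ft_force: [-0.7, 0.4, -1.0]
opening: 0.357
finger_force: 40.9
```

>>> move_arm(
  rows=[
    {"translation":[0,0,0.1],"delta_rot":[0,0,0]},
    {"translation":[0,0,0.1],"delta_rot":[0,0,0]},
  ],
)

```text
t: 10.8
position: [0.5689, -0.0075, 0.0504]
eef_rot: [-180.0, 0.1, -12.3]
ft_force: [-4.0, 1.0, 5.0]
opening: 0.361
finger_force: 41.4
```

>>> move_arm(
  rows=[
    {"translation":[0,0,0],"delta_rot":[0,0,0]},
    {"translation":[0,0,0],"delta_rot":[0,0,0]},
    {"translation":[0,0,0],"delta_rot":[0,0,0]},
    {"translation":[0,0,0],"delta_rot":[0,0,0]},
  ],
  claw=0.3,
)

```text
t: 11.2
position: [0.5686, -0.0075, 0.0491]
eef_rot: [-180.0, 0.1, -12.3]
ft_force: [0.9, 0.5, -0.0]
opening: 0.653
finger_force: 0.0
```

Set down and released. I'll retreat straight up and check.

>>> move_arm(
  rows=[
    {"translation":[0,0,-1],"delta_rot":[0,0,0]},
    {"translation":[0,0,-3],"delta_rot":[0,0,0]},
    {"translation":[0,0,-6],"delta_rot":[0,0,0]},
    {"translation":[0,0,-10],"delta_rot":[0,0,0]},
    {"translation":[0,0,-14],"delta_rot":[0,0,0]},
    {"translation":[0,0,-18],"delta_rot":[0,0,0]},
    {"translation":[0,0,-22],"delta_rot":[0,0,0]},
    {"translation":[0,0,-26],"delta_rot":[0,0,0]},
    {"translation":[0,0,-28],"delta_rot":[0,0,0]},
    {"translation":[0,0,-28],"delta_rot":[0,0,0]},
  ],
)

```text
t: 12.2
position: [0.5706, -0.0079, 0.335]
eef_rot: [-179.9, -0.4, -12.3]
ft_force: [-0.0, -0.5, 0.5]
opening: 0.651
finger_force: 0.0
```

```bash
cat >> h.py <<'E'
A=np.radians(30);Rt=Rc*Ro.from_euler("xyz",[180,30,0],degrees=True)
def arc(th,rr=.12,extra=0):
    n=np.array([np.sin(th),np.cos(th)]);h=.011*abs(.866*np.sin(th)-.5*np.cos(th))
    p=np.array([.063,.098])+rr*np.array([-np.cos(th),np.sin(th)])+(.006+h+extra)*n
    return caddy(p[0],0,p[1])-.008*Rt.as_matrix()[:,2]
E
python3 - <<'E'
from h import *
s=r.read_state();print(s["position"],s["eef_rot"])
go(caddy(.15,0,.32),Rt); print(Rt.as_matrix()[:,2]); go(arc(1.65,extra=.03),Rt)
im,d=grab_frame("scene");cv2.imwrite("pics/s4.png",cv2.resize(im[130:270,190:310],(514,600)))
E
```

```text
[ 0.57061039 -0.00793858  0.33497551] [-179.93317275   -0.40438901  -12.32473664]
t 12.2 trans [15.78  0.14  1.61] rot [-7.00e-02 -3.04e+01 -1.00e-02]
[-0.48852279  0.10651519 -0.8660254 ]
t 12.2 trans [12.93  0.15 11.5 ] rot [-7.00e-02 -3.04e+01 -1.00e-02]
```

View pics/s4.png

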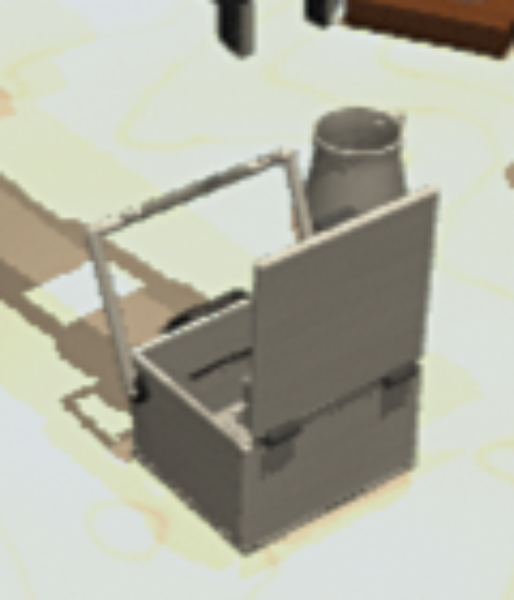

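The tamper is hidden behind the lid, with a sliver of it showing at (247,395). I'll check it from the top camera once the arm is behind the lid.

>>> move_arm(
  rows=[
    {"translation":[5,0,0],"delta_rot":[0,-4,0]},
    {"translation":[10,0,0],"delta_rot":[0,-10,0]},
    {"translation":[15,0,0],"delta_rot":[0,-18,0]},
    {"translation":[18,0,2],"delta_rot":[0,-26,0]},
    {"translation":[18,0.1,6],"delta_rot":[0,-30.4,0]},
    {"translation":[16,0.1,10],"delta_rot":[0,-30.4,0]},
    {"translation":[14.5,0.1,11.5],"delta_rot":[0,-30.4,0]},
    {"translation":[14.5,0.1,11.5],"delta_rot":[0,-30.4,0]},
    {"translation":[14.5,0.1,11.5],"delta_rot":[0,-30.4,0]},
  ],
  claw=-1,
)

```text
t: 13.15
position: [0.7099, -0.0395, 0.213]
eef_rot: [-180.0, 30.6, -12.3]
ft_force: [1.3, 0.8, 1.6]
opening: -0.001
finger_force: 0.0
```

```bash
python3 - <<'E'
from h import *
s=r.read_state();print(s["position"],s["eef_rot"],s["qpos"],s["ft_force"],s["opening"])
im,d=grab_frame("top");cv2.imwrite("pics/t5.png",cv2.resize(np.clip(im[120:240,210:330]*1.8,0,255).astype(np.uint8),(600,600)))
for X in (caddy(-.01,0,.075),caddy(-.01,0,.014)):print((np.array(proj("top",X))-[120,210])*5)
for th in (1.5,1.3,1.1,.9,.7,.5,.35,.2,.1,.03,-.03): print(th,end=" ");go(arc(th),Rt)
E
```

```text
[ 0.70986104 -0.03946506  0.2130407 ] [-179.9712349    30.63064728  -12.31059251] [ -9.6954929   34.83697543  59.47852543   1.51769523 116.27986816
  92.9227412 ] [1.34421951 0.79178872 1.58240066] -0.0014601384884777606
[309.11024046 304.53079932]
[315.81517513 301.17536089]
1.5 t 13.2 trans [-5.9   0.03  2.25] rot [-0.04  0.4  -0.  ]
1.3 t 13.2 trans [-8.03  0.04  3.66] rot [-0.04  0.4  -0.  ]
1.1 t 13.2 trans [-9.82  0.04  5.52] rot [-0.04  0.4  -0.  ]
0.9 t 13.2 trans [-11.19   0.04   7.73] rot [-0.04  0.4  -0.  ]
0.7 t 13.2 trans [-12.06   0.04  10.19] rot [-0.04  0.4  -0.  ]
0.5 t 13.2 trans [-12.37   0.04  12.74] rot [-0.04  0.4  -0.  ]
0.35 t 13.2 trans [-12.31   0.04  14.38] rot [-0.04  0.4  -0.  ]
0.2 t 13.2 trans [-12.02   0.04  16.  ] rot [-0.04  0.4  -0.  ]
0.1 t 13.2 trans [-11.7    0.05  17.05] rot [-0.04  0.4  -0.  ]
0.03 t 13.2 trans [-11.43   0.05  17.77] rot [-0.04  0.4  -0.  ]
-0.03 t 13.2 trans [-11.15   0.05  18.38] rot [-0.04  0.4  -0.  ]
```

View pics/t5.png

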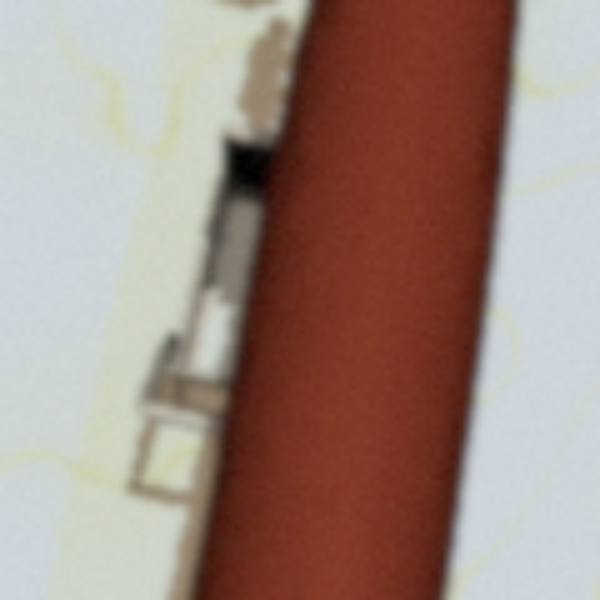

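The forearm hides the caddy interior from above. In the last scene crop, though, the visible sliver is where the upright handle should be. Before pushing the lid I'll check forearm clearance over the hoop.

```bash
python3 - <<'E'
from h import *
S=[(3.018,92.414,84.569,.62496,.2393),(-10.455,109.3955,81.435,.5138,.1965),(34.837,59.4785,116.28,.71096,.21304),(-40.47,142.252,46.9,.44628,.11338),(-34.37,144.167,33.5,.46906,.0792)]
M=[];y=[]
s,c=lambda a:np.sin(np.radians(a)),lambda a:np.cos(np.radians(a))
for a,b,q,R,z in S:
    M+= [[1,0,s(a),s(a+b),c(a+b),s(a+b+q)],[0,1,c(a),c(a+b),-s(a+b),c(a+b+q)]];y+=[R,z]
x,res,rk,sv=np.linalg.lstsq(np.array(M),np.array(y),rcond=None);print("a,h,L1,L2,e,D",x.round(3),res,rk,sv.round(3))
E
```

```text
a,h,L1,L2,e,D [0.019 0.231 0.426 0.595 0.091 0.27 ] [1.54838266e-06] 6 [4.335 3.159 1.083 0.174 0.147 0.068]
```

>>> move_arm(
  rows=[
    {"translation":[-2.5,0,1.0],"delta_rot":[0,0.4,0]},
    {"translation":[-4.5,0,1.7],"delta_rot":[0,0.4,0]},
    {"translation":[-5.9,0,2.25],"delta_rot":[0,0.4,0]},
    {"translation":[-7.0,0,2.9],"delta_rot":[0,0.4,0]},
    {"translation":[-8.0,0,3.7],"delta_rot":[0,0.4,0]},
    {"translation":[-9.0,0,4.6],"delta_rot":[0,0.4,0]},
    {"translation":[-9.8,0,5.5],"delta_rot":[0,0.4,0]},
    {"translation":[-10.6,0,6.6],"delta_rot":[0,0.4,0]},
    {"translation":[-11.2,0,7.7],"delta_rot":[0,0.4,0]},
    {"translation":[-11.7,0,8.9],"delta_rot":[0,0.4,0]},
    {"translation":[-12.05,0,10.2],"delta_rot":[0,0.4,0]},
    {"translation":[-12.25,0,11.5],"delta_rot":[0,0.4,0]},
  ],
)

```text
t: 14.4
position: [0.5517, -0.0048, 0.1801]
eef_rot: [-179.9, 29.7, -12.3]
ft_force: [-0.2, 0.3, 1.7]
opening: 0.001
finger_force: 0.6
```

```bash
python3 - <<'E'
from h import *
s=r.read_state();print(s["ft_force"])
for th in (.6,.5,.35,.2,.1,.03,-.03,-.06): print(th,end=" ");go(arc(th),Rt)
im,d=grab_frame("scene");cv2.imwrite("pics/s6.png",cv2.resize(im[80:280,170:340],(510,600)))
E
```

```text
[-0.1917525   0.31462567  1.71044482]
0.6 t 14.4 trans [-0.02  0.05  0.21] rot [-0.06 -0.26 -0.  ]
0.5 t 14.4 trans [-0.12  0.05  1.47] rot [-0.06 -0.26 -0.  ]
0.35 t 14.4 trans [-0.07  0.05  3.1 ] rot [-0.06 -0.26 -0.  ]
0.2 t 14.4 trans [0.2  0.05 4.73] rot [-0.06 -0.26 -0.  ]
0.1 t 14.4 trans [0.5  0.05 5.79] rot [-0.06 -0.26 -0.  ]
0.03 t 14.4 trans [0.77 0.05 6.51] rot [-0.06 -0.26 -0.  ]
-0.03 t 14.4 trans [1.04 0.05 7.12] rot [-0.06 -0.26 -0.  ]
-0.06 t 14.4 trans [1.19 0.05 7.42] rot [-0.06 -0.26 -0.  ]
```

View pics/s6.png

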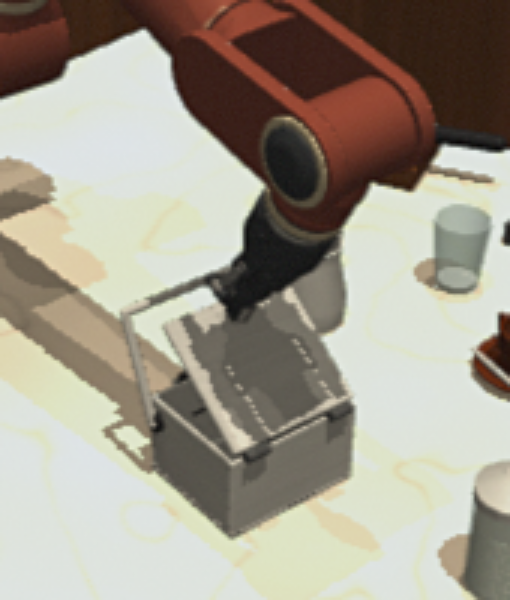

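The lid is half down under the fingertips (contact at about (235,310)) and the forearm is clear of the hoop. I'll continue to the latch.

>>> move_arm(
  rows=[
    {"translation":[-0.1,0,1.4],"delta_rot":[0,0,0]},
    {"translation":[-0.1,0,2.8],"delta_rot":[0,0,0]},
    {"translation":[0.1,0,4.0],"delta_rot":[0,0,0]},
    {"translation":[0.3,0,5.2],"delta_rot":[0,0,0]},
    {"translation":[0.6,0,6.0],"delta_rot":[0,0,0]},
    {"translation":[0.8,0,6.5],"delta_rot":[0,0,0]},
    {"translation":[0.9,0,6.8],"delta_rot":[0,0,0]},
    {"translation":[0.9,0,7.0],"delta_rot":[0,0,0]},
    {"translation":[0.9,0,7.0],"delta_rot":[0,0,0]},
  ],
)

```text
t: 15.35
position: [0.5235, 0.0013, 0.1119]
eef_rot: [-180.0, 30.1, -12.3]
ft_force: [1.4, -0.0, 1.0]
opening: 0.001
finger_force: 0.7
```

```bash
python3 - <<'E'
from h import *
s=r.read_state();print(s["ft_force"],s["position"])
for th in (0,-.03,-.06): print(th,end=" ");go(arc(th),Rt)
E
```

```text
[ 1.44540607 -0.00445132  1.0289696 ] [0.52349646 0.00129735 0.11187068]
0 t 15.35 trans [ 0.02  0.04 -0.54] rot [-0.04  0.12 -0.01]
-0.03 t 15.35 trans [ 0.16  0.04 -0.24] rot [-0.04  0.12 -0.01]
-0.06 t 15.35 trans [0.31 0.04 0.06] rot [-0.04  0.12 -0.01]
```

>>> move_arm(
  rows=[
    {"translation":[0.1,0,0.2],"delta_rot":[0,0,0]},
    {"translation":[0.2,0,0.35],"delta_rot":[0,0,0]},
    {"translation":[0.25,0,0.45],"delta_rot":[0,0,0]},
    {"translation":[0.25,0,0.45],"delta_rot":[0,0,0]},
  ],
)

```text
t: 15.75
position: [0.5237, 0.0013, 0.1109]
eef_rot: [-180.0, 30.2, -12.3]
ft_force: [-2.7, 0.0, 17.9]
opening: 0.002
finger_force: 8.6
```

>>> move_arm(
  rows=[
    {"translation":[0.1,0,0.2],"delta_rot":[0,0,0]},
    {"translation":[0.1,0,0.2],"delta_rot":[0,0,0]},
    {"translation":[0.1,0,0.2],"delta_rot":[0,0,0]},
  ],
)

```text
t: 16.05
position: [0.5237, 0.0013, 0.1106]
eef_rot: [-180.0, 30.3, -12.3]
ft_force: [-5.2, -1.2, 24.4]
opening: 0.004
finger_force: 12.4
```

>>> move_arm(
  rows=[
    {"translation":[0,0,-1],"delta_rot":[0,0,0]},
    {"translation":[0,0,-4],"delta_rot":[0,0,0]},
    {"translation":[0,0,-8],"delta_rot":[0,0,0]},
    {"translation":[0,0,-12],"delta_rot":[0,0,0]},
    {"translation":[0,0,-16],"delta_rot":[0,0,0]},
    {"translation":[0,0,-20],"delta_rot":[0,0,0]},
    {"translation":[0,0,-22],"delta_rot":[0,0,0]},
    {"translation":[0,0,-22],"delta_rot":[0,0,0]},
  ],
)

```text
t: 16.85
position: [0.6329, -0.0227, 0.2978]
eef_rot: [-179.9, 29.8, -12.3]
ft_force: [-0.3, 0.7, -0.0]
opening: 0.003
finger_force: 0.0
```

```bash
python3 - <<'E'
from h import *
s=r.read_state();print(s["ft_force"],s["position"])
im,d=grab_frame("scene");cv2.imwrite("pics/s7.png",im)
E
```

```text
[-0.29413821  0.65711583 -0.00760974] [ 0.63288143 -0.02269435  0.2977595 ]
```

View pics/s7.png

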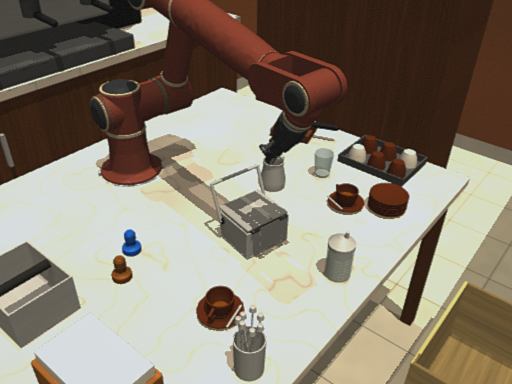

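The lid at (253,212) is shut and has stayed down, and everything else is in place. One depth check, then I'll hand in.

```bash
python3 - <<'E'
from h import *
im,d=grab_frame("scene")
ok=True
for x in(-.06,0,.05):
    for y in(-.05,):
        p=proj("scene",caddy(x,y,.104));z=world("scene",p,depth=d[int(round(p[0])),int(round(p[1]))])[2];print(x,y,z);ok&=.09<z<.115
if ok: print(r.job_done())
E
```

```text
-0.06 -0.05 0.10500423721453966
0 -0.05 0.10110874883727627
0.05 -0.05 0.10472480123599937
the job is handed in; nothing more can be done
None
```

The tamper was set down in the caddy, the lid is shut and stayed shut, and the job was handed in at about 17 s; the forearm blocked the top view, so upright is judged from a sliver of handle in the side view.

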